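# Reload the drawer incubator and clamp it shut

### The job

First push the spent tip rack along the ledge, without lifting it, over the open edge so that it drops into the chute's bin. Then set the white tube cassette upright and gently on the floor of the incubator's open drawer, push the drawer fully shut, and last press the clamp lever fully down. Leave the square box and the bottle where they stand.

Things in the scene. Friction and masses are not known exactly. Their poses are not given: they have to be found in the camera images.
- spent_mid (a point): Spent tip rack: grey plastic block 110 (its x) x 90 (its y) x 45 mm high with a grid of dark empty holes in its top, 0.14 kg, standing on the raised ledge. Wider than a gripper opens: push it. Point: its centre. Its x axis points roughly towards the chute.
- ledge_edge (a point): Middle of the open edge of the discard stand's ledge (bare sheet metal, fixed), on its top, 100 mm above the bench. Axes: x along the ledge's top out over the chute, y along the edge, z up. The ledge reaches from x = -160 mm to the edge; fences 16 mm high run along both sides (inner faces y = +-70 mm), none at its back. A thing whose centre is pushed past the edge tips over and slides down.
- bin_mid (a point): Middle of the floor of the chute's catch bin, part of the same stand, 130 mm beyond the ledge's edge and 5 mm above the bench; same axes as the edge. A board slopes steeply down to it from the edge. Inside, chute and bin reach from the edge to 220 mm beyond it and 140 mm across; walls 105 mm high.
- cassette_mid (a point): Full tube cassette: white oblong block 110 (its x) x 56 (its y) x 40 mm with 24 small grey tube caps (3 rows) standing 10 mm out of its top (50 mm high in all), 0.26 kg, loose on the bench. Point: its centre, 25 mm above its underside. Grip it across its 56 mm width, on the 40 mm high block.
- drawer_floor (a point): Centre of the inner floor of the incubator's drawer, which stands open towards the robot; moves with the drawer, 22 mm above the bench. Axes: x into the machine (the way the drawer shuts), y across, z up. Inside 145 mm (x) x 150 mm (y); side and back walls 40 mm, front panel 75 mm above this floor. The cassette fits lengthwise or crosswise.
- drawer_lip (a point): Outer edge of the flat metal pull lip along the top of the drawer's front panel, 188 mm long (y), 9 mm thick, 18 mm out from the panel. Point: middle of that edge, 93.5 mm above the bench; axes as the drawer floor. Push here along +x to shut the drawer: about 1.5 N of friction, a firm stop when shut.
- drawer (a joint): How far the drawer stands open, m: 0 fully shut, 0.15 fully out.
- machine_front (a point): White bench-top incubator, fixed, 220 mm deep, 190 mm wide. Point: middle of the upper front edge of its roof, 112 mm above the bench; axes as the drawer floor. A console hood, 162 mm high, stands on the roof from 165 mm behind this edge. With the drawer shut its pull lip ends 30 mm in front of this edge.
- clamp_pivot (a point): Pivot of the clamp lever on the machine's roof, fixed, 132 mm above the bench, 130 mm behind the roof's front edge, 55 mm off its middle (-y); axes as the drawer floor. The lever, a steel bar 165 mm long, 14 mm wide, points from here up and towards the robot (-x) when raised; clamped, it lies level with its hooked end in front of the pull lip.
- clamp_pad (a point): Middle of the upper face of the black grip sleeve (125 x 26 mm, from 35 to 160 mm out) on the clamp lever, 90 mm from the pivot along the lever, 11 mm above the bar's middle line: 143 mm above the bench when clamped. Axes turn with the lever: x along it towards the pivot, z out of its upper face. Pressed here, square to the sleeve and following its arc about the pivot, it turns with about 3 N and stays where it is left.
- clamp (a joint): Angle of the clamp lever, rad: 0 clamped level against its stop, about 0.7 to 0.95 raised at the start.
- tipbox: Bystander: closed square box with a white lid, 84 x 84 x 74 mm high, loose on the bench. Origin: centre of its underside.
- bottle: Bystander: white bottle, 64 mm in diameter, 150 mm high. Origin: centre of its underside.
- cassette: The same tube cassette, origin at the centre of its underside.
- spent: The same spent tip rack, origin at the centre of its underside.
Not all that is in view belongs to the job. What is shaped like the cassette but orange or yellow is not meant. What is shaped like the spent but pink or purple is not meant.

How it is judged:
On the way, in this order (a step that is already met when the one before it is completed fails the run):
1. the spent rack lies in the chute's bin (x of spent_mid in the frame of ledge_edge between 0.02 and 0.22 m and y of spent_mid in the frame of ledge_edge between -0.07 and 0.07 m and height (world z) of spent_mid below 0.085 m), for 0.2 s.
2. the cassette stands on the drawer's floor (x of cassette_mid in the frame of drawer_floor between -0.045 and 0.045 m and y of cassette_mid in the frame of drawer_floor between -0.05 and 0.05 m and z of cassette_mid in the frame of drawer_floor between 0.018 and 0.032 m and angle between cassette_mid's own z axis and vertical below 0.12 rad), for 0.2 s.
3. the drawer is shut with the cassette in it (all of step 2 and value of joint drawer below 0.006 m), for 0.2 s.
4. the clamp lever is down (value of joint drawer below 0.006 m and value of joint clamp below 0.08 rad), for 0.2 s.
At the end, for the whole second after the job is handed in: Spent rack at rest in the chute's bin, any way up (centre within the walls, past the edge, under 85 mm above the bench); cassette upright (0.12 rad) and at rest on the drawer's floor; drawer shut to within 6 mm; clamp lever down to within 0.08 rad (all of step 1 and all of step 2 and all of step 4 and linear speed of each of cassette, spent below 0.02 m/s); the robot touches nothing.
It fails at once if the spent rack is lifted off the ledge (its centre more than 45 mm above its height on the ledge) (height (world z) of spent_mid above 0.168 m).
It fails at once if the cassette is tipped by more than 0.7 rad (angle between cassette_mid's own z axis and vertical above 0.7 rad).
It fails at once if the cassette is dropped into the drawer (faster than 0.7 m/s over it, less than about 30 mm above its floor) (linear speed of cassette above 0.7 m/s and horizontal distance between cassette_mid and drawer_floor below 0.06 m and height (world z) of cassette below 0.055 m).
It fails at once if a bystander (square box or bottle) is moved by more than 40 mm (distance of any of tipbox, bottle from where it was at the start of the episode above 0.04 m).
It also fails if it takes over 72 s, if anything falls off the work surface, if the arm or the gripper's body presses on something with over 40 N, if the wrist force passes 120 N, or if a joint passes its speed limit or range.

### The arm

A 6-joint arm with a two-finger parallel gripper is mounted at the origin on the work surface. World frame = base frame: x ahead of the robot, y to its left, z up, the work surface at z = 0. Lengths are in m, angles in rad, forces in N, time in s.
With the tool pointing down it reaches from about 0.25 to 0.8 m from the base axis. Payload 8.5 kg.
Tool frame: the origin (TCP) lies midway between the tips of the shut fingers; the grasp point (between the pads) lies 19 mm behind it; z points along the fingers, y is the direction in which the jaws open and shut (so a half turn about z gives the same grasp; the last joint's range is limited). The gripper opens to 85 mm and grips with 20 to 120 N. Pads are 22 mm wide; open, the fingers measure 114 mm over their backs; the gripper's body (76 mm by 85 mm) begins 54 mm behind the grasp point. The pads swing forward as they close: fully open they stand 13 mm farther back than shut.
Start: joints at [1.272, 0.238, -0.013, 1.319, 0, 1.571], TCP at [0.155, 0.502, 0.231] pointing down, gripper open.
Joint ranges: [-2.66, 2.66], [-1.03, 1.9], [-1.14, 1.46], [-1.82, 2.27], [-1.45, 1.34], [-3.14, 3.14]. Speed limits (rad/s): [2.22, 2.22, 2.79, 3.14, 3.14, 3.14].

### API

Orientations are given as [roll, pitch, yaw] about the fixed x, y, z axes, in that order (R = Rz(yaw) Ry(pitch) Rx(roll)).
In Python, from station import r, eyes, ticket gives the robot as it stands.
- The arm moves only by the tool apply_moves, never from a script. Its argument "series" is a list of rows, each a list of 3 entries, a list of its own where there are three numbers: the shift along the tool's x, y, z in mm, then the turn, a rotation vector about the tool's x, y, z in rad, then the opening, from -1 (shut) to 1 (fully open). In form: [[[tx, ty, tz], [wx, wy, wz], fingers], ...]. A call has 1 to 5 rows; each row is the pose to reach, as a shift and turn from the pose measured when the call began, along the tool's axes at that moment; what a row does not reach only later rows make up. A row lasts 1/8 s, in which the tool goes at most 62.5 mm and 10.7 degrees, less where a joint would pass 70% of its speed; a pose out of reach is approached as far as the arm can. A call with a gripper value outside its range is refused whole. The fingers move at their own pace and stop on an object; "newtons" is the grip in N (left out, the last holds). Time passes only in rows, so rows that repeat a pose let the fingers close. It gives the time, the measured TCP pose, the force and the opening at its end, in the units of the state.
- r.state(): the state, without advancing time (a new reading comes with each control period).
- eyes.read_camera(name): name is "scene" or "top" or "wrist"; returns the picture (420x560x3 uint8, blue, green, red); there is no depth.
- eyes.camera_params(name): a dict with "vertical_fov" (degrees; the focal length in pixels is half the picture's height over the tangent of half this angle, whatever the lens; pixels are square), "cx", "cy" (the principal point, pixels), "rvec" (rotation vector, rad) and "tvec" (3), from world to camera coordinates, as OpenCV has them. Camera axes: x right, y down, z forward; pixel columns grow to the right and rows downward; lengths in m; the calibration is good to about 2 mm. A picture is of the moment at which its call begins: read the wrist's pose just before it. camera_params takes no time and is no camera call; for the wrist camera it gives the pose at the moment of the call.
- ticket.hand_in(): hands the job in, once; it reports no verdict.
Trained networks look in the newest picture that a camera, given by its name, has taken for a name from the list of things; names that differ only in an ending like _2 or _b are one class to them, and where a whole thing is asked for, a point or a joint stands for the part that bears it (a point fixed in the world has none). Each returns a list of dicts, best first, with "score" (0 to 1); they miss things now and then, are a little off and sometimes report something else, mostly with a low value. They report only what shows in the picture. A call takes as long as a camera call. They do not tell look-alikes from the thing itself.
- eyes.cut_out(label, camera): "pixels" (420x560 bool, what is visible of it) and "extent" ([left, top, width, height] in pixels, round what is visible of it).
- eyes.tip_of(label, camera): "uv" ([column, row] in pixels: a listed point, or the origin of a listed thing).
The state is a dict: "clock": time; "joint_positions": joint angles; "joint_velocities": joint speeds; "joint_efforts": joint torques, N m; "eef_pos": TCP position; "orientation": TCP orientation; "ft_force": force on the tool from outside, world axes, zero at the start; "torque": the same for the moment, N m; "gripper_width": opening from 0.0 (shut) to 1.0 (fully open).
Only numpy, scipy, OpenCV 4.12 (cv2) and the standard library are available. Lean on these libraries where they do the work, as an engineer would, in place of code of your own. Each camera call takes 0.05 s, during which the arm holds its last target.

## Working session

There is one attempt and no reset: what is moved stays moved. The work goes in short steps, Python scripts to look and compute and a tool call to move; the robot and the scene stay as the last step left them, time stands still between calls to the robot, and variables do not carry over. Pictures are saved under pics/ and viewed, and the job is handed in when it is done.

Besides the shell and the picture viewer there is one more tool, called after "Emit:" by a JSON object that holds its "api" and its "payload", one argument or row to a line. apply_moves: Moves the arm, as the interface text tells. Its arguments: {"type":"object","properties":{"series":{"type":"array"},"newtons":{"type":"number"}},"required":["series"]}

```bash
ls; mkdir -p pics; python3 - <<'E'
from station import r, eyes, ticket
import cv2
print(r.state())
for n in ("scene","top","wrist"):
    p=eyes.camera_params(n); print(n,p)
    cv2.imwrite(f"pics/{n}0.png",eyes.read_camera(n))
E
```

```text
pics
{'clock': 0.0, 'joint_positions': array([ 1.27204279e+00,  2.38807165e-01, -1.42635004e-02,  1.31920432e+00,
        4.26995714e-05,  1.57078145e+00]), 'joint_velocities': array([ 0.000432  , -0.00029598,  0.00150948,  0.00043688, -0.00177816,
        0.00061933]), 'joint_efforts': array([-3.92349521e-04, -5.38778615e+01,  3.46442556e+01,  1.83012307e-02,
        6.85655573e-05, -2.27532041e-05]), 'eef_pos': array([0.15438617, 0.50134543, 0.23066019]), 'orientation': array([-3.14011399e+00, -4.27215215e-05,  2.84285393e+00]), 'ft_force': array([-0.38135746,  0.39728806, -0.2669628 ]), 'torque': array([ 0.01464578,  0.02887887, -0.00216733]), 'gripper_width': 0.9978967490709524}
scene {'vertical_fov': 57.8986180089258, 'cx': 276.03131000288937, 'cy': 201.8083634851383, 'rvec': array([ 1.9089804 ,  1.77566063, -0.59618017]), 'tvec': array([-0.05257551, -0.37339858,  1.57618479])}
top {'vertical_fov': 53.95590725062714, 'cx': 281.8980452165285, 'cy': 215.49678241819615, 'rvec': array([ 2.16766659, -2.18113803,  0.10915894]), 'tvec': array([0.01907579, 0.53344994, 1.41036149])}
wrist {'vertical_fov': 69.89266853276344, 'cx': 276.4859754041716, 'cy': 209.36945825493115, 'rvec': array([-2.3176677 , -1.71295069, -0.264497  ]), 'tvec': array([-0.52568445, -0.03959176,  0.37887846])}
```

View pics/scene0.png

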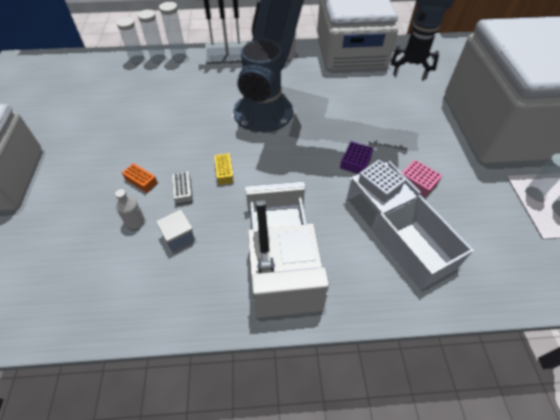

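View pics/top0.png

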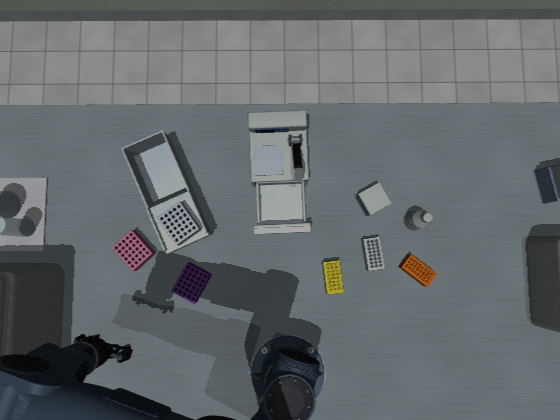

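View pics/wrist0.png

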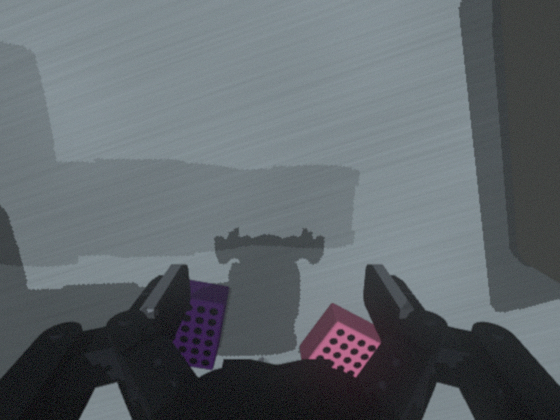

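Top view: the white cassette is at (373,253), with lookalikes yellow (333,276) and orange (418,269). The grey spent rack on the ledge is at (180,221), with lookalikes pink (133,249) and purple (191,282). The machine is at about (280,180), the lid box at (374,198) and the bottle at (420,217). Next I'll run the detectors and measure.

```bash
cat > h.py <<'E'
from station import r, eyes, ticket
import cv2, numpy as np
from scipy.spatial.transform import Rotation as R
def cam(n):
    p=eyes.camera_params(n); f=210/np.tan(np.radians(p['vertical_fov'])/2)
    K=np.array([[f,0,p['cx']],[0,f,p['cy']],[0,0,1]]); return K,R.from_rotvec(p['rvec']).as_matrix(),np.array(p['tvec'])
def at_z(c,uv,z):
    K,M,t=c; d=M.T@np.linalg.inv(K)@[uv[0],uv[1],1]; o=-M.T@t
    return o+d*(z-o[2])/d[2]
def proj(c,P):
    K,M,t=c; q=(M@np.atleast_2d(P).T).T+t; q=q@K.T; return q[:,:2]/q[:,2:]
def tri(cs,uvs):
    A=[];b=[]
    for (K,M,t),uv in zip(cs,uvs):
        o=-M.T@t; d=M.T@np.linalg.inv(K)@[uv[0],uv[1],1]; d/=np.linalg.norm(d)
        Q=np.eye(3)-np.outer(d,d); A.append(Q); b.append(Q@o)
    return np.linalg.lstsq(np.vstack(A),np.hstack(b),rcond=None)[0]
def pose():
    s=r.state(); return np.array(s['eef_pos']),R.from_euler('xyz',s['orientation']),s
def go(target,yaw=None,rot=None):
    "shift in mm in tool axes and rotvec to reach target"
    p,q,s=pose()
    rt=rot if rot is not None else R.from_euler('xyz',[np.pi,0,yaw])
    return np.round(q.inv().apply(np.array(target)-p)*1000,1),np.round((q.inv()*rt).as_rotvec(),3)
E
python3 - <<'E'
from h import *
np.set_printoptions(precision=4,suppress=True)
Z=dict(spent_mid=.1225,ledge_edge=.1,bin_mid=.005,cassette_mid=.025,drawer_floor=.022,drawer_lip=.0935,machine_front=.112,clamp_pivot=.132,clamp_pad=None,tipbox=0,bottle=0)
cs={n:cam(n) for n in("top","scene")}
for l,z in Z.items():
    uv={}
    for n in cs:
        d=eyes.tip_of(l,n)
        for e in d[:3]:
            print(l,n,round(e['score'],2),np.round(e['uv'],1), at_z(cs[n],e['uv'],z) if z is not None else '')
        if d: uv[n]=d[0]['uv']
    if len(uv)==2: print('   tri',tri([cs["top"],cs["scene"]],[uv["top"],uv["scene"]]))
print(r.state()['clock'])
E
```

```text
spent_mid top 0.93 [191.5 282.1] [0.3124 0.3062 0.1225]
spent_mid top 0.74 [139.3 250. ] [0.4156 0.4753 0.1225]
spent_mid top 0.56 [180.1 226.8] [0.4895 0.3455 0.1225]
spent_mid scene 0.96 [379.4 176.4] [0.4857 0.346  0.1225]
spent_mid scene 0.85 [420.2 179.9] [0.5094 0.4703 0.1225]
spent_mid scene 0.67 [357.9 155.4] [0.3902 0.2966 0.1225]
   tri [ 0.3092  0.3904 -0.0842]
ledge_edge top 0.67 [167.1 198.7] [0.5845 0.3956 0.1   ]
ledge_edge scene 0.58 [398.3 200.7] [0.5686 0.3903 0.1   ]
   tri [0.5811 0.3867 0.1174]
bin_mid top 0.57 [159.5 170.5] [0.6992 0.4508 0.005 ]
bin_mid scene 0.82 [420.5 255.4] [0.7114 0.4456 0.005 ]
   tri [ 0.7025  0.4548 -0.0121]
cassette_mid top 0.92 [333.  277.5] [ 0.3187 -0.1584  0.025 ]
cassette_mid top 0.56 [415.6 270.4] [ 0.341  -0.4433  0.025 ]
cassette_mid top 0.17 [373.4 252.5] [ 0.4033 -0.2996  0.025 ]
cassette_mid scene 0.89 [138.9 177.8] [ 0.3489 -0.4532  0.025 ]
cassette_mid scene 0.82 [222.3 168.1] [ 0.3247 -0.1627  0.025 ]
cassette_mid scene 0.72 [181.8 186.8] [ 0.4009 -0.3003  0.025 ]
   tri [ 0.3676 -0.2878  0.0838]
drawer_floor top 0.81 [28
[... 461 characters left out ...]
t top 0.4 [373.8 250.4] [ 0.4096 -0.2815  0.112 ]
machine_front scene 0.75 [284.7 225.3] [0.6413 0.0322 0.112 ]
   tri [0.6481 0.0239 0.1232]
clamp_pivot top 0.57 [295.  140.8] [ 0.7691 -0.0283  0.132 ]
clamp_pivot scene 0.84 [264.  266.6] [ 0.7803 -0.0348  0.132 ]
   tri [ 0.773  -0.0318  0.1177]
clamp_pad top 0.59 [294.9 150. ] 
clamp_pad scene 0.69 [261.6 229.4] 
   tri [ 0.7169 -0.0299  0.2141]
tipbox top 0.63 [369.2 200.8] [ 0.5867 -0.2953  0.    ]
tipbox scene 0.74 [180.6 234.8] [ 0.5797 -0.2953  0.    ]
   tri [ 0.5855 -0.2932  0.009 ]
bottle top 0.73 [411.4 218.4] [ 0.5229 -0.4434  0.    ]
bottle scene 0.75 [133.  223.5] [ 0.5245 -0.4543  0.    ]
   tri [ 0.5238 -0.4495 -0.0019]
1.25
```

```bash
python3 - <<'E'
from h import *
t=cv2.imread('pics/top0.png')
a=cv2.resize(t[110:260,105:245],None,fx=4,fy=4,interpolation=cv2.INTER_CUBIC); cv2.imwrite('pics/stand.png',a)
b=cv2.resize(t[100:250,230:330],None,fx=4,fy=4,interpolation=cv2.INTER_CUBIC)
c=cv2.resize(t[220:300,310:440],None,fx=3,fy=3,interpolation=cv2.INTER_CUBIC)
im=np.zeros((600,800,3),np.uint8); im[:,:400]=b; im[:240,405:795]=c; cv2.imwrite('pics/mach.png',im)
E
```

```text
(no output)
```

View pics/stand.png

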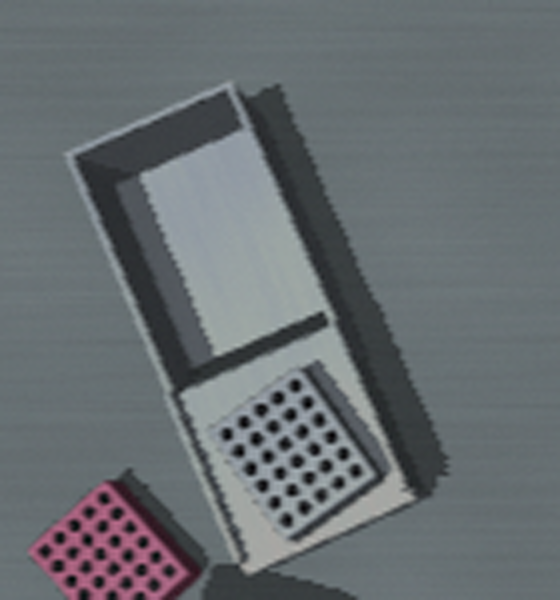

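View pics/mach.png

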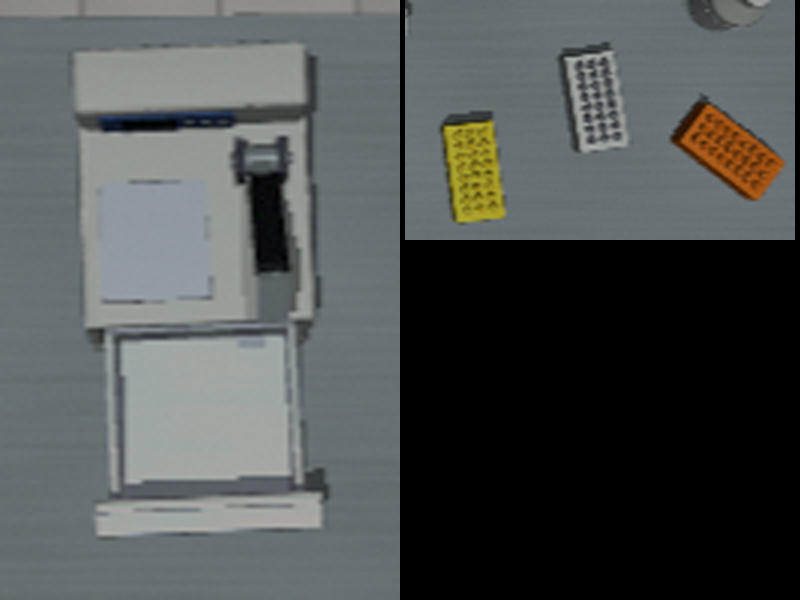

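```bash
python3 - <<'E'
from h import *
np.set_printoptions(precision=4,suppress=True)
c=cam("top"); f=lambda u,z,o=(105,110):at_z(c,((u[0]-.5)/4+o[0],(u[1]-.5)/4+o[1]),z)[:2]
e=[f((180,388),.1),f((328,318),.1)]; print('edge',e,np.linalg.norm(e[0]-e[1]))
b=[f((70,153),.11),f((233,85),.11)]; print('binfar',b,np.linalg.norm(b[0]-b[1]))
d=(b[0]+b[1]-e[0]-e[1])/2; print('len',np.linalg.norm(d),'yaw',np.arctan2(d[1],d[0]),(e[0]+e[1])/2)
k=[f((247,573),.108),f((425,493),.108)];print('back',k,np.linalg.norm(k[0]-k[1])); d=(b[0]+b[1]-k[0]-k[1])/2;print(np.linalg.norm(d),np.arctan2(d[1],d[0]))
s=np.array([f(u,.145) for u in((300,368),(375,470),(290,538),(213,430))]); print('spent',s,s.mean(0),np.linalg.norm(s-np.roll(s,-1,0),axis=1))
v=s[0]-s[1]+s[3]-s[2];print('spent yaw',np.arctan2(v[1],v[0]))
o=(230,100)
l=[f((97,537),.0935,o),f((322,528),.0935,o)];print('lip',l,np.linalg.norm(l[0]-l[1]),(l[0]+l[1])/2)
m=[f((85,327),.112,o),f((313,320),.112,o)];print('mf',m,np.linalg.norm(m[0]-m[1]),(m[0]+m[1])/2)
h=[f((75,52),.162,o),f((305,43),.162,o)];hh=(h[0]+h[1])/2;print('back hood',h,hh)
d=hh-(m[0]+m[1])/2;print('len',np.linalg.norm(d),'yaw',np.arctan2(d[1],d[0])); d=l[0]-l[1];print('yaw lip',np.arctan2(-d[0],d[1])); d=m[0]-m[1];print(np.arctan2(-d[0],d[1]));d=h[0]-h[1];print(np.arctan2(-d[0],d[1]))
g=lambda u,z:at_z(c,((u[0]-405-.5)/3+310,(u[1]-.5)/3+220),z)[:2]
q=np.array([g(u,.04) for u in((566,57),(612,50),(628,146),(581,152))]);print('cas',q,q.mean(0),np.linalg.norm(q-np.roll(q,-1,0),axis=1)); v=q[0]-q[3]+q[1]-q[2];print(np.arctan2(v[1],v[0]))
E
```

```text
edge [array([0.5576, 0.4518]), array([0.6153, 0.3307])] 0.13416728162908892
binfar [array([0.7534, 0.5446]), array([0.8106, 0.4107])] 0.14566373912818398
len 0.21379193884542716 yaw 0.4159464398210523 [0.5865 0.3913]
back [array([0.4051, 0.3913]), array([0.4692, 0.2475])] 0.15740191770589282
0.3794221802163046 0.4301333436310441
spent [[0.5678 0.3422]
 [0.4857 0.2812]
 [0.4322 0.3478]
 [0.5184 0.4105]] [0.501  0.3454] [0.1022 0.0854 0.1066 0.0843]
spent yaw 0.6340326966391228
lip [array([0.4658, 0.1081]), array([ 0.4721, -0.0776])] 0.18587380131654896 [0.469  0.0153]
mf [array([0.638 , 0.1169]), array([ 0.6428, -0.0711])] 0.1880026713621291 [0.6404 0.0229]
back hood [array([0.8535, 0.1216]), array([ 0.8601, -0.064 ])] [0.8568 0.0288]
len 0.21648600715611377 yaw 0.027341027769884
yaw lip 0.033826602197061614
0.02545094275995143
0.035360357031850566
cas [[ 0.4501 -0.2635]
 [ 0.4578 -0.3164]
 [ 0.3487 -0.3314]
 [ 0.3423 -0.2778]] [ 0.3997 -0.2973] [0.0534 0.1101 0.054  0.1088]
0.13447397066529176
```

Emit:
{"api": "apply_moves", "payload": {
  "series": [
    [[-60,-22,0],[0,0,0.15],0.3],
    [[-110,-44,0],[0,0,0.3],0.3]
  ]
}}

```text
clock: 1.5
eef_pos: [0.2474, 0.4267, 0.2311]
orientation: [-3.142, 0.0, 2.54]
ft_force: [0.8, 0.3, -0.5]
gripper_width: 0.655
```

```bash
python3 - <<'E'
from h import *
p,q,s=pose(); print(p,s['orientation'],s['joint_positions'],s['gripper_width'],s['clock'])
for y in(.43,.43+np.pi): print(go((.401,.309,.2),y))
E
```

```text
[0.24743702 0.4266536  0.23113433] [-3.14158392e+00  2.07862374e-04  2.53978798e+00] [ 1.04537974e+00  1.83794493e-01 -8.50221257e-02  1.30200428e+00
 -2.06589577e-04  1.64718442e+00] 0.6551104642132718 1.5
(array([-193.2,  -10. ,   31.2]), array([0.  , 0.  , 2.11]))
(array([-193.2,  -10. ,   31.2]), array([-0.   ,  0.   , -1.032]))
```

Emit:
{"api": "apply_moves", "payload": {
  "series": [
    [[-35,-2,0],[0,0,-0.18],0.3],
    [[-70,-4,0],[0,0,-0.36],0.3],
    [[-110,-6,0],[0,0,-0.54],0.3],
    [[-150,-8,10],[0,0,-0.72],0.3],
    [[-188,-10,20],[0,0,-0.9],0.3]
  ]
}}

```text
clock: 2.12
eef_pos: [0.3978, 0.3111, 0.2111]
orientation: [3.142, 0.001, -2.838]
ft_force: [0.3, 1.4, 0.5]
gripper_width: 0.652
```

```bash
python3 - <<'E'
from h import *
im=eyes.read_camera('wrist'); cv2.imwrite('pics/w1.png',im)
p,q,s=pose(); print(p,s['orientation'],s['joint_positions'][5],s['gripper_width'],s['clock'])
print(go((.396,.307,.112),.43+np.pi))
E
```

```text
[0.40013091 0.30882871 0.20968989] [-3.13937824e+00  2.10125141e-04 -2.82544492e+00] 0.34248174295494066 0.6498274132540259 2.175
(array([ 4.5, -0.2, 97.7]), array([-0.002,  0.   , -0.114]))
```

View pics/w1.png

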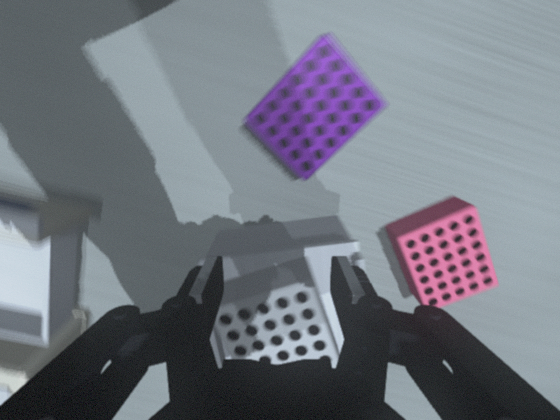

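The wrist view shows the grey rack on the ledge between the fingers (270,330), with purple at (315,105) and pink at (445,250). I'll descend behind it.

Emit:
{"api": "apply_moves", "payload": {
  "series": [
    [[14,0,10],[0,0,-0.114],0.3],
    [[14,0,50],[0,0,-0.114],0.3],
    [[14,0,85],[0,0,-0.114],0.3],
    [[14,0,97],[0,0,-0.114],0.3],
    [[14,0,97],[0,0,-0.114],0.3]
  ]
}}

```text
clock: 2.8
eef_pos: [0.3868, 0.3042, 0.1126]
orientation: [-3.139, -0.001, -2.711]
ft_force: [-0.1, 0.7, 0.4]
gripper_width: 0.646
```

Emit:
{"api": "apply_moves", "payload": {
  "series": [
    [[-8,0,0],[0,0,0],0.3],
    [[-16,0,0],[0,0,0],0.3],
    [[-24,0,0],[0,0,0],0.3],
    [[-32,0,0],[0,0,0],0.3],
    [[-40,0,0],[0,0,0],0.3]
  ]
}}

```text
clock: 3.42
eef_pos: [0.4237, 0.3212, 0.1126]
orientation: [-3.139, -0.001, -2.712]
ft_force: [-0.0, 0.5, 0.1]
gripper_width: 0.648
```

```bash
python3 - <<'E'
from h import *
im=eyes.read_camera('top'); cv2.imwrite('pics/t1.png',cv2.resize(im[110:260,105:245],None,fx=4,fy=4,interpolation=cv2.INTER_CUBIC))
p,q,s=pose(); print(p,s['orientation'],s['clock'])
E
```

```text
[0.42463254 0.32166942 0.11262473] [-3.13930251e+00  5.43516336e-05 -2.71160614e+00] 3.475
```

View pics/t1.png

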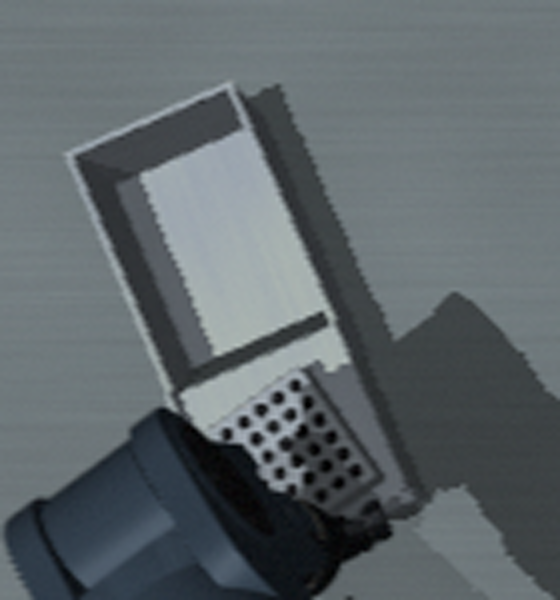

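Emit:
{"api": "apply_moves", "payload": {
  "series": [
    [[-10,0,0],[0,0,0],0.3],
    [[-20,0,0],[0,0,0],0.3],
    [[-30,0,0],[0,0,0],0.3],
    [[-40,0,0],[0,0,0],0.3],
    [[-50,0,0],[0,0,0],0.3]
  ]
}}

```text
clock: 4.1
eef_pos: [0.4706, 0.3428, 0.1126]
orientation: [-3.139, -0.0, -2.712]
ft_force: [-1.0, -0.9, 0.2]
gripper_width: 0.653
```

Emit:
{"api": "apply_moves", "payload": {
  "series": [
    [[-10,0,0],[0,0,0],0.3],
    [[-20,0,0],[0,0,0],0.3],
    [[-30,0,0],[0,0,0],0.3],
    [[-40,0,0],[0,0,0],0.3],
    [[-48,0,0],[0,0,0],0.3]
  ]
}}

```text
clock: 4.72
eef_pos: [0.5148, 0.363, 0.1125]
orientation: [-3.139, -0.0, -2.712]
ft_force: [-1.4, -0.7, 1.4]
gripper_width: 0.648
```

```bash
python3 - <<'E'
from h import *
im=eyes.read_camera('top'); a=cv2.resize(im[110:260,105:245],None,fx=2.8,fy=2.8)
b=cv2.resize(eyes.read_camera('scene')[130:300,320:490],None,fx=2.4,fy=2.4)
o=np.zeros((420,800,3),np.uint8);o[:420,:392]=a;o[:408,392:800]=b;cv2.imwrite('pics/t2.png',o)
p,q,s=pose(); print(p,s['orientation'],s['clock'])
E
```

```text
[0.51517484 0.36318366 0.11240901] [-3.13934179e+00  4.58658777e-04 -2.71179422e+00] 4.825
```

View pics/t2.png

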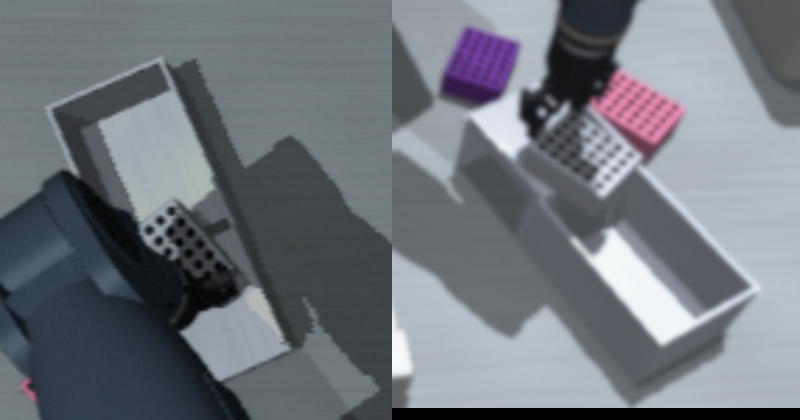

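Emit:
{"api": "apply_moves", "payload": {
  "series": [
    [[-10,0,0],[0,0,0],0.3],
    [[-20,0,0],[0,0,0],0.3],
    [[-30,0,0],[0,0,0],0.3],
    [[-40,0,0],[0,0,0],0.3],
    [[-46,0,0],[0,0,0],0.3]
  ]
}}

```text
clock: 5.45
eef_pos: [0.5578, 0.3827, 0.1122]
orientation: [-3.139, 0.001, -2.712]
ft_force: [-0.3, -0.3, 1.0]
gripper_width: 0.65
```

```bash
cat > two.py <<'E'
from h import *
import sys
im=eyes.read_camera('top'); a=cv2.resize(im[110:260,105:245],None,fx=2.8,fy=2.8)
b=cv2.resize(eyes.read_camera('scene')[130:300,320:490],None,fx=2.4,fy=2.4)
o=np.zeros((420,800,3),np.uint8);o[:420,:392]=a;o[:408,392:800]=b;cv2.imwrite(sys.argv[1],o)
p,q,s=pose(); print(p,s['orientation'],s['clock'])
E
python3 two.py pics/t3.png
```

```text
[0.55766194 0.38264578 0.11215132] [-3.13937576e+00  6.76056587e-04 -2.71190522e+00] 5.55
```

View pics/t3.png

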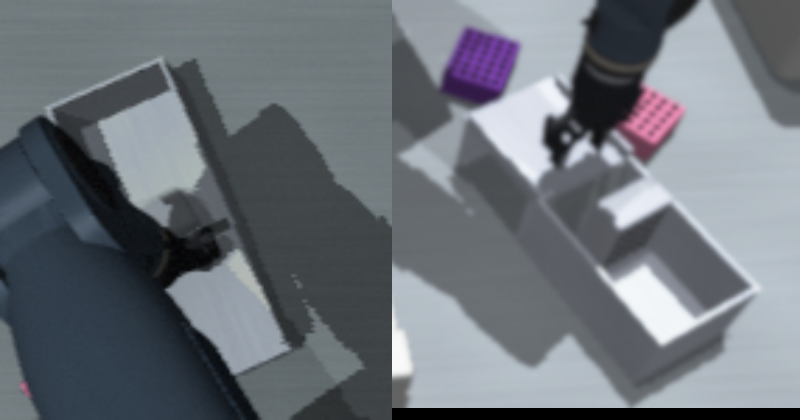

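Emit:
{"api": "apply_moves", "payload": {
  "series": [
    [[0,0,-40],[0,0,0],0.3],
    [[0,0,-90],[0,0,0],0.6],
    [[0,0,-110],[0,0,0],1],
    [[0,0,-110],[0,0,0],1],
    [[0,0,-110],[0,0,0],1]
  ]
}}

```text
clock: 6.18
eef_pos: [0.557, 0.3825, 0.2208]
orientation: [-3.139, -0.001, -2.712]
ft_force: [-1.1, -0.2, -0.2]
gripper_width: 1.0
```

```bash
python3 two.py pics/t4.png; python3 -c "
from h import *
print(go((.401,-.299,.23),.134+np.pi))"
```

```text
[0.55689602 0.3824272  0.22049622] [-3.13893933e+00 -1.83406296e-03 -2.71186316e+00] 6.275
(array([ 425.6, -554.5,   -7.3]), array([-0.003, -0.001,  0.296]))
```

View pics/t4.png

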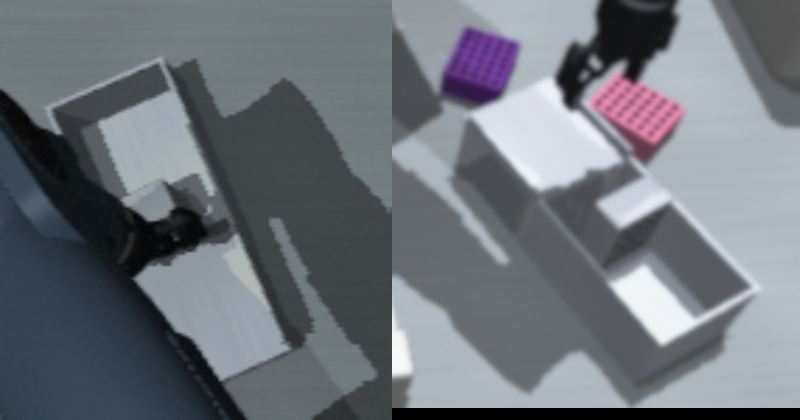

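```bash
python3 - <<'E'
from h import *
np.set_printoptions(precision=4,suppress=True)
ct,cc=cam('top'),cam('scene')
P=tri([ct,cc],[(150/2.8+105,197/2.8+110),(320+243/2.4,130+205/2.4)]);print(P)
d=P[:2]-[.583,.392];print(d@[np.cos(.43),np.sin(.43)],d@[-np.sin(.43),np.cos(.43)])
b=cv2.imread('pics/t4.png')[150:290,540:700];cv2.imwrite('pics/t4z.png',cv2.resize(b,None,fx=4,fy=4))
E
```

```text
[0.6437 0.4248 0.1239]
0.06881281974645771 0.004485921607512731
```

View pics/t4z.png

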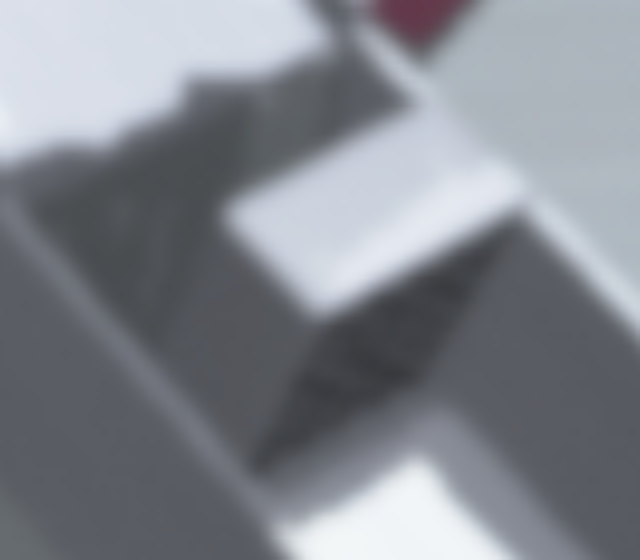

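Emit:
{"api": "apply_moves", "payload": {
  "series": [
    [[36,-47,-20],[0,0,0.05],1],
    [[72,-94,-20],[0,0,0.1],1],
    [[108,-141,-20],[0,0,0.15],1],
    [[144,-188,-20],[0,0,0.2],1],
    [[180,-235,-20],[0,0,0.25],1]
  ]
}}

```text
clock: 6.9
eef_pos: [0.49, 0.0921, 0.2405]
orientation: [-3.138, -0.002, -2.963]
ft_force: [0.9, -0.2, 0.0]
gripper_width: 1.002
```

```bash
python3 two.py pics/t5.png; python3 -c "
from h import *
print(go((.401,-.299,.23),.134+np.pi))"
```

```text
[0.48911889 0.08953489 0.24095662] [-3.13736852 -0.00325083 -2.96758768] 7.0
(array([ 154. , -367.4,   13. ]), array([-0.004, -0.003,  0.04 ]))
```

View pics/t5.png

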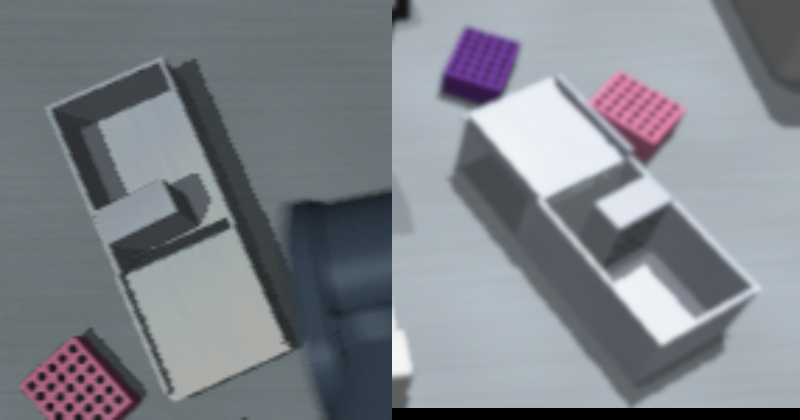

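```bash
python3 - <<'E'
from h import *
np.set_printoptions(precision=4,suppress=True)
ct,cc=cam('top'),cam('scene')
for a,b in(((137,212),(634,205)),((162,182),(594,205)),((95,215),(647,177)),((110,245),(672,195)),((185,208),(620,230))):
    pass
pts={'top':[(162,182),(95,215),(110,245),(180,212)],'sc':[(672,198),(643,177),(595,204),(620,230)]}
f=lambda u:(u[0]/2.8+105,u[1]/2.8+110); g=lambda u:(320+(u[0]-392)/2.4,130+u[1]/2.4)
from itertools import product
for u in pts['top']+[np.mean(pts['top'],0)]: print('t',at_z(ct,f(u),.11))
for u in pts['sc']+[np.mean(pts['sc'],0)]: print('s',at_z(cc,g(u),.11))
P=tri([ct,cc],[f(np.mean(pts['top'],0)),g(np.mean(pts['sc'],0))]);print(P);d=P[:2]-[.583,.392];print(d@[np.cos(.43),np.sin(.43)],d@[-np.sin(.43),np.cos(.43)])
E
```

```text
t [0.6621 0.4084 0.11  ]
t [0.6232 0.4862 0.11  ]
t [0.5875 0.4677 0.11  ]
t [0.6262 0.3865 0.11  ]
t [0.6247 0.4373 0.11  ]
s [0.6276 0.4881 0.11  ]
s [0.5931 0.4621 0.11  ]
s [0.6296 0.3903 0.11  ]
s [0.6695 0.4099 0.11  ]
s [0.6303 0.4372 0.11  ]
[0.626  0.4399 0.1035]
0.05905037498342218 0.025611272110867854
```

The rack stands on end on the bin floor: its top is at about 0.11 m, so its centre is about 0.06 m high, at x≈0.06 and y≈0.03. Step 1 is met, so on to the cassette.

Emit:
{"api": "apply_moves", "payload": {
  "series": [
    [[22,-53,0],[0,0,0],1],
    [[44,-106,0],[0,0,0.02],1],
    [[66,-159,0],[0,0,0.03],1],
    [[88,-212,0],[0,0,0.04],1],
    [[110,-265,0],[0,0,0.04],1]
  ]
}}

```text
clock: 7.62
eef_pos: [0.4261, -0.1918, 0.2417]
orientation: [-3.138, -0.004, -3.007]
ft_force: [0.7, 1.0, -0.2]
gripper_width: 1.003
```

Emit:
{"api": "apply_moves", "payload": {
  "series": [
    [[22,-51,8],[0,0,0],1],
    [[42,-100,15],[0,0,0],1],
    [[42,-100,15],[0,0,0],1]
  ]
}}

```text
clock: 8.0
eef_pos: [0.3968, -0.2989, 0.2256]
orientation: [-3.139, -0.005, -3.011]
ft_force: [0.7, -0.7, -0.6]
gripper_width: 0.997
```

```bash
python3 - <<'E'
from h import *
np.set_printoptions(precision=4,suppress=True)
c=cam('wrist');im=eyes.read_camera('wrist'); 
p,q,s=pose(); print(p,s['orientation'],s['joint_positions'][5],s['clock'])
Rz=R.from_euler('z',.134).as_matrix()
Q=np.array([[.401,-.299,0]])+np.array([[x,y,.04] for x,y in((.055,.028),(.055,-.028),(-.055,-.028),(-.055,.028))])@Rz.T
uv=proj(c,Q);print(uv)
cv2.polylines(im,[uv.astype(int)],True,(0,0,255),1);cv2.imwrite('pics/w2.png',im)
print(go((.401,-.299,.12),.134+np.pi))
E
```

```text
[ 0.3972 -0.2974  0.226 ] [-3.1396 -0.005  -3.0097] -0.7714035966327526 8.05
[[299.232  236.159 ]
 [251.6108 236.2436]
 [248.8025 140.5874]
 [301.2902 140.4552]]
(array([ -4.1,  -1.9, 106. ]), array([-0.002, -0.005, -0.002]))
```

View pics/w2.png

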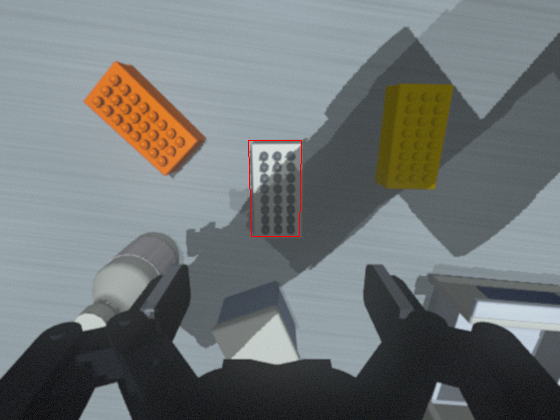

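Good fit: the white cassette is at (275,188), with orange (145,118), yellow (415,135), bottle (140,270) and box (258,320) all clear. I'll descend.

Emit:
{"api": "apply_moves", "payload": {
  "series": [
    [[-4,-2,50],[0,-0.005,0],1],
    [[-4,-2,105],[0,-0.005,0],1],
    [[-4,-2,160],[0,-0.005,0],1],
    [[-4,-2,200],[0,-0.005,0],1],
    [[-4,-2,219],[0,-0.005,0],1]
  ],
  "newtons": 40
}}

```text
clock: 8.68
eef_pos: [0.3998, -0.2969, 0.0046]
orientation: [3.141, -0.002, -3.008]
ft_force: [-0.9, 0.4, 1.2]
gripper_width: 0.996
```

Emit:
{"api": "apply_moves", "payload": {
  "series": [
    [[0,0,0],[0,0,0],1],
    [[0,0,0],[0,0,0],0.2],
    [[0,0,0],[0,0,0],0.2],
    [[0,0,0],[0,0,0],0.2],
    [[0,0,0],[0,0,0],0.2]
  ],
  "newtons": 40
}}

```text
clock: 9.3
eef_pos: [0.4009, -0.2972, 0.0059]
orientation: [-3.141, -0.0, -3.007]
ft_force: [-0.0, 2.0, 6.1]
gripper_width: 0.651
```

Emit:
{"api": "apply_moves", "payload": {
  "series": [
    [[0,0,-15],[0,0,0],0.2],
    [[0,0,-50],[0,0,0],0.2],
    [[0,0,-90],[0,0,0],0.2],
    [[0,0,-130],[0,0,0],0.2],
    [[0,0,-150],[0,0,0],0.2]
  ]
}}

```text
clock: 9.93
eef_pos: [0.4013, -0.2976, 0.1585]
orientation: [-3.139, 0.002, -3.008]
ft_force: [0.7, -0.5, -3.1]
gripper_width: 0.648
```

```bash
python3 - <<'E'
from h import *
np.set_printoptions(precision=4,suppress=True)
im=eyes.read_camera('wrist');cv2.imwrite('pics/w3.png',im)
t=eyes.read_camera('top');cv2.imwrite('pics/t6.png',cv2.resize(t[100:250,230:330],None,fx=4,fy=4,interpolation=cv2.INTER_CUBIC))
p,q,s=pose(); print(p,s['orientation'],s['clock'],s['ft_force'],s['gripper_width'])
print(go((.579,.019,.16),.03+np.pi))
E
```

```text
[ 0.4018 -0.2979  0.1583] [-3.1381  0.0031 -3.0075] 10.025 [ 0.0061 -0.4331 -2.4854] 0.6515481894862896
(array([-218. ,  290.4,   -2. ]), array([-0.003,  0.003,  0.104]))
```

View pics/w3.png

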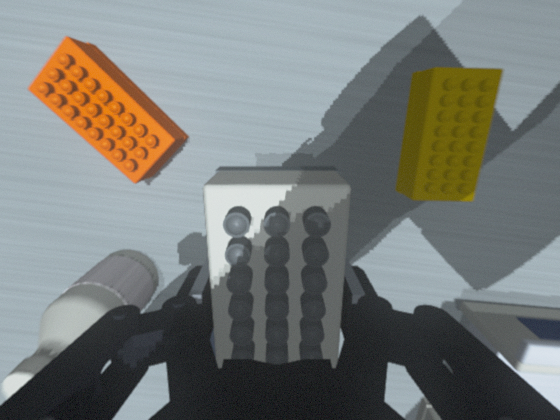

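View pics/t6.png

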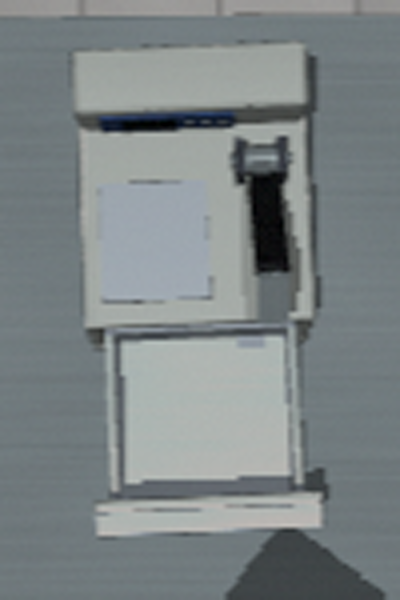

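```bash
python3 - <<'E'
from h import *
np.set_printoptions(precision=4,suppress=True)
c=cam("top"); print('campos',-c[1].T@c[2]); f=lambda u,z,o=(230,100):at_z(c,((u[0]-.5)/4+o[0],(u[1]-.5)/4+o[1]),z)[:2]
print('floor',[f(u,.022) for u in((122,337),(287,335),(125,483),(290,478))])
print('walltop back',[f(u,.062) for u in((115,330),(292,325))])
print('side walls top inner', [f(u,.062) for u in((116,400),(290,400))])
print('panel top inner',[f(u,.097) for u in((110,498),(305,490))])
print('lip outer',[f(u,.0935) for u in((97,537),(322,528))])
print('sleeve end',f((273,271),.25))
E
```

```text
campos [0.3962 0.0226 1.4548]
floor [array([0.6451, 0.0907]), array([ 0.6461, -0.0543]), array([0.5164, 0.0882]), array([ 0.5199, -0.0556])]
walltop back [array([0.6442, 0.0948]), array([ 0.6477, -0.0565])]
side walls top inner [array([0.5839, 0.094 ]), array([ 0.5831, -0.0541])]
panel top inner [array([0.4978, 0.0972]), array([ 0.5034, -0.0637])]
lip outer [array([0.4658, 0.1081]), array([ 0.4721, -0.0776])]
sleeve end [ 0.6544 -0.0322]
```

```bash
python3 -c "
from h import *
print(go((.573,.019,.16),.03+np.pi))"
```

```text
(array([-212. ,  291.2,   -2.1]), array([-0.003,  0.003,  0.104]))
```

Emit:
{"api": "apply_moves", "payload": {
  "series": [
    [[-20,40,0],[0,0,0.02],0.2],
    [[-48,84,-2],[0,0,0.04],0.2],
    [[-80,128,-4],[0,0,0.06],0.2],
    [[-114,172,-4],[0,0,0.08],0.2],
    [[-146,212,-4],[0,0,0.1],0.2]
  ]
}}

```text
clock: 10.65
eef_pos: [0.5183, -0.0665, 0.1609]
orientation: [-3.139, 0.002, -3.108]
ft_force: [0.1, -1.1, -2.7]
gripper_width: 0.65
```

```bash
python3 -c "
from h import *
cv2.imwrite('pics/s7.png',eyes.read_camera('scene')[120:330,200:360].repeat(3,0).repeat(3,1)[:600])
print(pose()[2]['clock'],go((.573,.019,.16),.03+np.pi))"
```

```text
10.7 (array([-54.5,  79.4,   1.1]), array([-0.   ,  0.005,  0.005]))
```

View pics/s7.png

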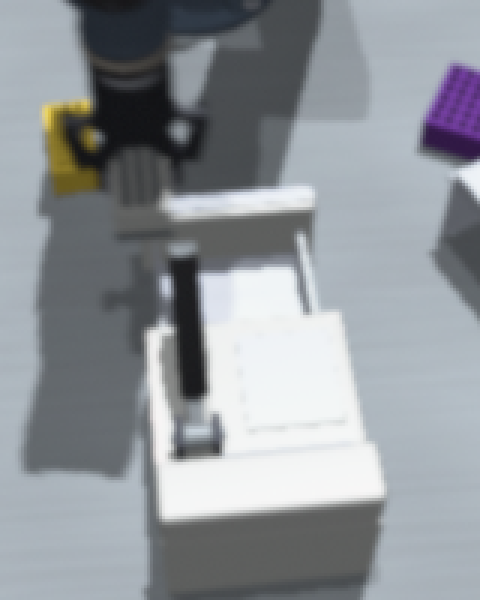

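Emit:
{"api": "apply_moves", "payload": {
  "series": [
    [[-8,30,0],[0,0,0],0.2],
    [[-24,60,0],[0,0,0],0.2],
    [[-44,80,0],[0,0,0],0.2],
    [[-55,80,0],[0,0.005,0.005],0.2],
    [[-55,80,0],[0,0.005,0.005],0.2]
  ]
}}

```text
clock: 11.32
eef_pos: [0.5735, 0.0192, 0.16]
orientation: [-3.141, -0.002, -3.112]
ft_force: [-0.3, 0.0, -2.2]
gripper_width: 0.649
```

```bash
python3 -c "
from h import *
a=eyes.read_camera('scene')[140:300,210:360]; b=eyes.read_camera('wrist')
o=np.zeros((420,800,3),np.uint8);o[:,:400]=cv2.resize(a,(400,420));o[:300,400:]=cv2.resize(b,(400,300));cv2.imwrite('pics/s8.png',o)
print(pose()[2]['clock'],pose()[0],go((.573,.019,.03),.03+np.pi))"
```

```text
11.425 [0.57266583 0.01882495 0.16044097] (array([ -0.6,   0.2, 130.4]), array([-0.001, -0.002, -0.001]))
```

View pics/s8.png

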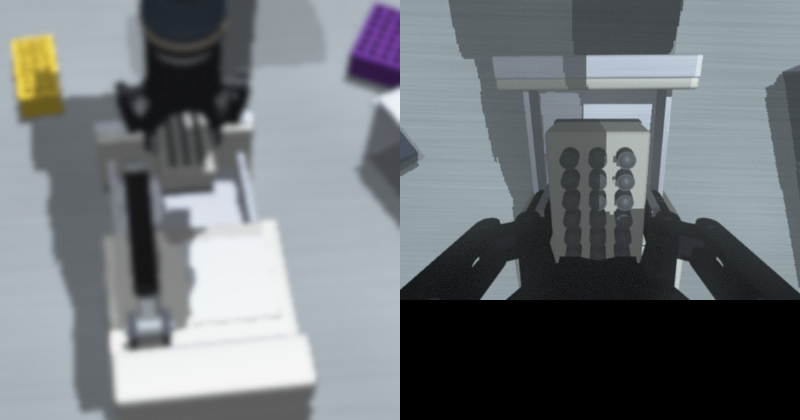

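Held centred over the drawer with the side walls clear on both sides. Lowering slowly now.

Emit:
{"api": "apply_moves", "payload": {
  "series": [
    [[0,0,25],[0,0,0],0.2],
    [[0,0,55],[0,0,0],0.2],
    [[0,0,85],[0,0,0],0.2],
    [[0,0,108],[0,0,0],0.2],
    [[0,0,120],[0,0,0],0.2]
  ]
}}

```text
clock: 12.05
eef_pos: [0.5712, 0.018, 0.0394]
orientation: [-3.141, -0.004, -3.113]
ft_force: [0.1, 0.6, -2.5]
gripper_width: 0.648
```

Emit:
{"api": "apply_moves", "payload": {
  "series": [
    [[0,0,4],[0,0,0],0.2],
    [[0,0,8],[0,0,0],0.2],
    [[0,0,10],[0,0,0],0.2],
    [[0,0,11],[0,0,0],0.2],
    [[0,0,12],[0,0,0],0.2]
  ]
}}

```text
clock: 12.68
eef_pos: [0.5715, 0.018, 0.0279]
orientation: [-3.141, -0.003, -3.113]
ft_force: [-1.9, 0.7, 10.1]
gripper_width: 0.644
```

Emit:
{"api": "apply_moves", "payload": {
  "series": [
    [[0,0,-1],[0,0,0],0.75],
    [[0,0,-1],[0,0,0],0.85],
    [[0,0,-1],[0,0,0],0.85],
    [[0,0,-15],[0,0,0],0.85],
    [[0,0,-40],[0,0,0],0.85]
  ]
}}

```text
clock: 13.3
eef_pos: [0.5711, 0.018, 0.0683]
orientation: [-3.141, -0.004, -3.113]
ft_force: [0.4, 0.1, -0.0]
gripper_width: 0.925
```

Emit:
{"api": "apply_moves", "payload": {
  "series": [
    [[0,0,-40],[0,0,0],0.6],
    [[20,0,-90],[0,0,0],0.3],
    [[60,0,-120],[0,0,0],0],
    [[110,0,-120],[0,0,0],-0.5],
    [[160,0,-120],[0,0,0],-1]
  ]
}}

```text
clock: 13.92
eef_pos: [0.4105, 0.0135, 0.1902]
orientation: [-3.141, -0.002, -3.113]
ft_force: [0.1, 0.4, -0.6]
gripper_width: 0.082
```

```bash
python3 -c "
from h import *
c=cam('wrist');b=eyes.read_camera('wrist');t=eyes.read_camera('top')[100:250,230:330]
o=np.zeros((600,800,3),np.uint8);o[:300,400:]=cv2.resize(b,(400,300));o[:,:400]=cv2.resize(t,(400,600),interpolation=cv2.INTER_CUBIC);cv2.imwrite('pics/s9.png',o)
print(pose()[2]['clock'],pose()[0],pose()[2]['orientation'])
for l in('cassette_mid','drawer_floor','drawer_lip'):
  for e in eyes.tip_of(l,'wrist')[:2]: print(l,e['score'],e['uv'],at_z(c,e['uv'],dict(cassette_mid=.047,drawer_floor=.022,drawer_lip=.0935)[l]))
"
```

```text
14.025 [0.40685945 0.01343951 0.19003058] [-3.14097989 -0.00573319 -3.11331937]
cassette_mid 0.9 [273.3, 333.8] [0.57311483 0.01577188 0.047     ]
cassette_mid 0.66 [101.7, 97.2] [ 0.32348433 -0.1435852   0.047     ]
drawer_lip 0.83 [274.2, 278.3] [0.4739785  0.01447584 0.0935    ]
```

View pics/s9.png

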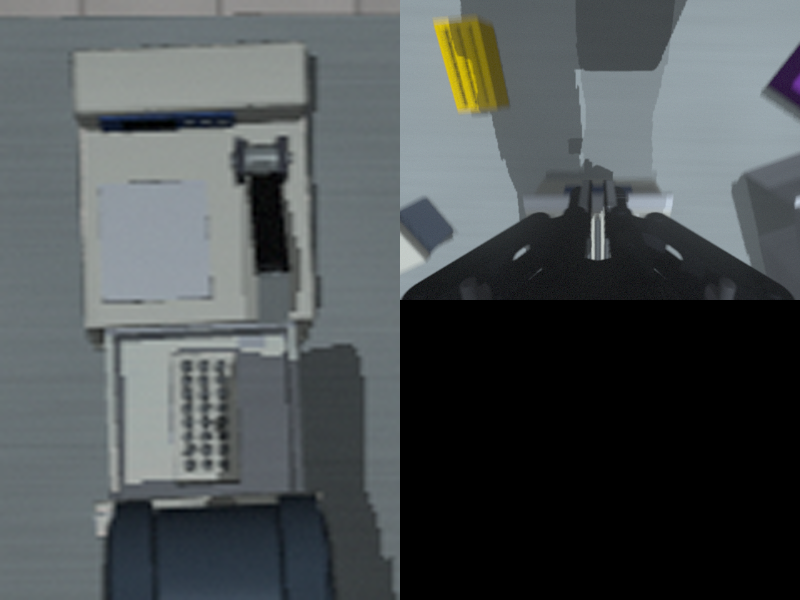

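Emit:
{"api": "apply_moves", "payload": {
  "series": [
    [[-2,30,30],[0,-0.005,0],-1],
    [[-2,46,70],[0,-0.005,0],-1],
    [[-2,46,105],[0,-0.005,0],-1],
    [[-2,46,115],[0,-0.005,0],-1],
    [[-2,46,115],[0,-0.005,0],-1]
  ]
}}

```text
clock: 14.8
eef_pos: [0.4136, 0.0595, 0.0751]
orientation: [-3.141, 0.002, -3.114]
ft_force: [0.3, 0.5, -0.6]
gripper_width: 0.002
```

```bash
python3 -c "
from h import *
print(pose()[2]['clock'],pose()[0],go((.6,.063,.075),.03+np.pi))
a=eyes.read_camera('scene')[140:300,210:360];cv2.imwrite('pics/s10.png',cv2.resize(a,None,fx=3.5,fy=3.5))"
```

```text
14.8 [0.41358322 0.05954142 0.07513606] (array([-186.4,   -1.8,    0.6]), array([-0.001,  0.002, -0.002]))
```

View pics/s10.png

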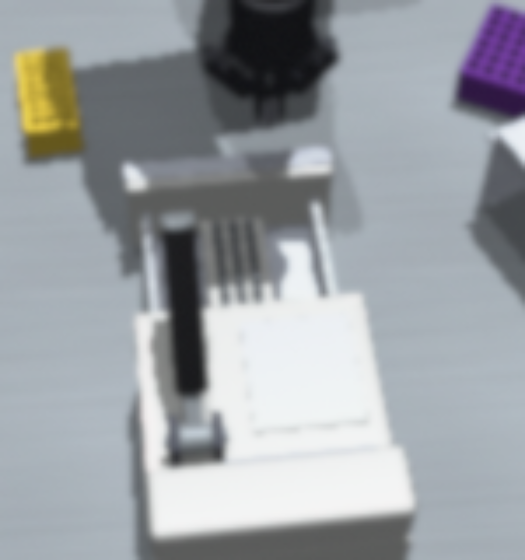

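Emit:
{"api": "apply_moves", "payload": {
  "series": [
    [[-12,0,0],[0,0,0],-1],
    [[-24,0,0],[0,0,0],-1],
    [[-36,0,0],[0,0,0],-1],
    [[-46,0,0],[0,0,0],-1],
    [[-56,0,0],[0,0,0],-1]
  ]
}}

```text
clock: 15.48
eef_pos: [0.4702, 0.0611, 0.0759]
orientation: [-3.141, 0.003, -3.114]
ft_force: [-1.9, 0.3, 0.9]
gripper_width: -0.001
```

Emit:
{"api": "apply_moves", "payload": {
  "series": [
    [[-10,0,0],[0,0,0],-1],
    [[-20,0,0],[0,0,0],-1],
    [[-30,0,0],[0,0,0],-1],
    [[-40,0,0],[0,0,0],-1],
    [[-50,0,0],[0,0,0],-1]
  ]
}}

```text
clock: 16.1
eef_pos: [0.5208, 0.0626, 0.0759]
orientation: [-3.141, 0.003, -3.114]
ft_force: [-1.3, 1.3, -0.3]
gripper_width: -0.001
```

Emit:
{"api": "apply_moves", "payload": {
  "series": [
    [[-10,0,0],[0,0,0],-1],
    [[-20,0,0],[0,0,0],-1],
    [[-30,0,0],[0,0,0],-1],
    [[-40,0,0],[0,0,0],-1],
    [[-50,0,0],[0,0,0],-1]
  ]
}}

```text
clock: 16.73
eef_pos: [0.5714, 0.064, 0.076]
orientation: [-3.141, 0.003, -3.114]
ft_force: [-0.8, 1.1, 0.1]
gripper_width: -0.002
```

```bash
python3 -c "
from h import *
print(pose()[2]['clock'],pose()[0],go((.6,.063,.075),.03+np.pi))
a=eyes.read_camera('scene')[140:300,210:360];cv2.imwrite('pics/s11.png',cv2.resize(a,None,fx=3.5,fy=3.5))"
```

```text
16.725 [0.57138374 0.06401699 0.07597123] (array([-28.6,  -1.8,   1. ]), array([-0.   ,  0.003, -0.002]))
```

View pics/s11.png

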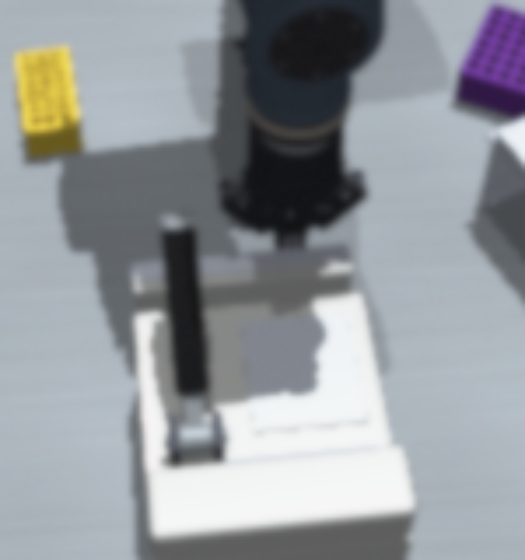

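Emit:
{"api": "apply_moves", "payload": {
  "series": [
    [[-7,0,0],[0,0,0],-1],
    [[-14,0,0],[0,0,0],-1],
    [[-19,0,0],[0,0,0],-1],
    [[-23,0,0],[0,0,0],-1],
    [[-26,0,0],[0,0,0],-1]
  ]
}}

```text
clock: 17.4
eef_pos: [0.599, 0.0647, 0.0762]
orientation: [-3.141, 0.004, -3.114]
ft_force: [-1.4, 0.3, 0.1]
gripper_width: -0.002
```

Emit:
{"api": "apply_moves", "payload": {
  "series": [
    [[-2,0,0],[0,0,0],-1],
    [[-4,0,0],[0,0,0],-1],
    [[-6,0,0],[0,0,0],-1]
  ]
}}

```text
clock: 17.77
eef_pos: [0.6021, 0.0648, 0.076]
orientation: [-3.141, -0.001, -3.114]
ft_force: [-18.0, -0.4, 11.1]
gripper_width: 0.001
```

Firm stop felt at 18 N, so the drawer is shut. I'll back off, then look at the lever.

Emit:
{"api": "apply_moves", "payload": {
  "series": [
    [[20,0,0],[0,0,0],-1],
    [[45,0,-30],[0,0,0],-1],
    [[60,20,-90],[0,0,0],-1],
    [[90,20,-150],[0,0,0],-1],
    [[130,20,-200],[0,0,0],-1]
  ]
}}

```text
clock: 18.4
eef_pos: [0.4769, 0.0816, 0.2719]
orientation: [-3.141, 0.001, -3.113]
ft_force: [-0.1, 0.2, 0.1]
gripper_width: 0.004
```

```bash
python3 - <<'E'
from h import *
np.set_printoptions(precision=4,suppress=True)
ct,cc=cam('top'),cam('scene')
t=eyes.read_camera('top');s=eyes.read_camera('scene')
o=np.zeros((600,800,3),np.uint8);o[:,:400]=cv2.resize(t[100:250,230:330],(400,600),interpolation=cv2.INTER_CUBIC)
o[:,400:]=cv2.resize(s[170:320,230:330],(400,600),interpolation=cv2.INTER_CUBIC);cv2.imwrite('pics/s12.png',o)
for l in('clamp_pad','clamp_pivot','drawer_lip','machine_front'):
    a=eyes.tip_of(l,'top');b=eyes.tip_of(l,'scene')
    if a and b: print(l,a[0]['score'],b[0]['score'],tri([ct,cc],[a[0]['uv'],b[0]['uv']]))
print(pose()[0],r.state()['clock'])
E
```

```text
clamp_pad 0.9 0.96 [ 0.7146 -0.0344  0.2024]
clamp_pivot 0.76 0.87 [ 0.7706 -0.0343  0.1185]
drawer_lip 0.7 0.83 [0.6163 0.0218 0.0857]
machine_front 0.9 0.98 [0.6388 0.0299 0.1169]
[0.4769 0.0813 0.2684] 18.9
```

View pics/s12.png

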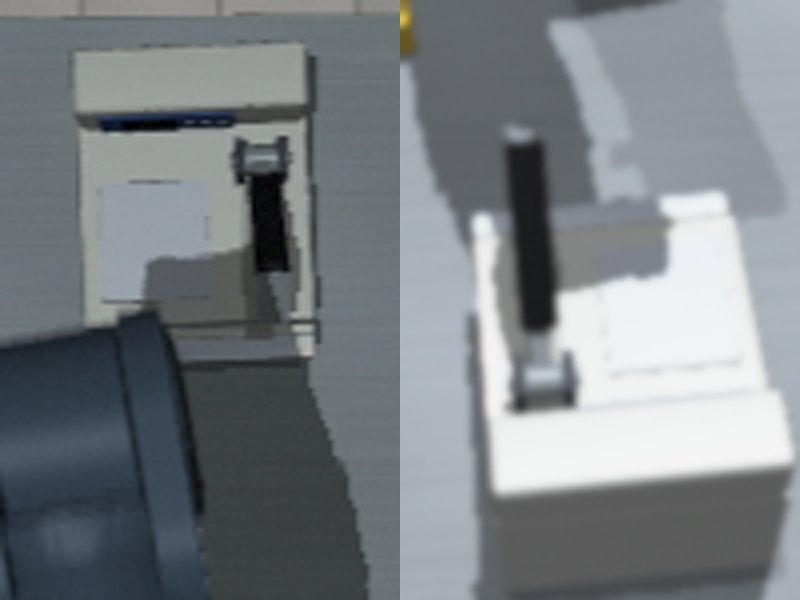

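```bash
python3 - <<'E'
from h import *
np.set_printoptions(precision=4,suppress=True)
ct,cc=cam('top'),cam('scene')
f=lambda u:(229.9+u[0]/4,99.9+u[1]/4); g=lambda u:(229.9+(u[0]-400)/4,169.9+u[1]/4)
for a,b in(((273,271),(524,140)),((270,178),(541,330)),((263,158),(545,380))): print(tri([ct,cc],[f(a),g(b)]))
print('lip',[at_z(ct,f(u),.0935) for u in((190,361),(312,356))])
# candidate paths
piv=np.array([.772,-.028]); yaw=.03
for a in (1.0,.9,.8,.7,.6,.5,.4,.3,.2,.1,0):
    rr=.11; dx=-rr*np.cos(a)+.011*np.sin(a); dz=rr*np.sin(a)+.011*np.cos(a)
    x=dx+.011 # tcp
    P=[piv[0]+x*np.cos(yaw),piv[1]+x*np.sin(yaw),.132+dz]
    print(a,np.round(P,4))
E
```

```text
[ 0.6567 -0.0331  0.2388]
[ 0.7508 -0.0323  0.1552]
[ 0.7745 -0.0297  0.1298]
lip [array([0.612 , 0.0306, 0.0935]), array([ 0.6157, -0.0712,  0.0935])]
1.0 [ 0.7328 -0.0292  0.2305]
0.9 [ 0.7233 -0.0295  0.225 ]
0.8 [ 0.7143 -0.0297  0.2186]
0.7 [ 0.706  -0.03    0.2113]
0.6 [ 0.6985 -0.0302  0.2032]
0.5 [ 0.6918 -0.0304  0.1944]
0.4 [ 0.686  -0.0306  0.185 ]
0.3 [ 0.6812 -0.0307  0.175 ]
0.2 [ 0.6774 -0.0308  0.1646]
0.1 [ 0.6747 -0.0309  0.1539]
0 [ 0.673 -0.031  0.143]
```

```bash
python3 -c "
from h import *
print(go((.735,-.030,.31),.03+np.pi))"
```

```text
(array([-254.7, -118.4,  -42.3]), array([-0.001, -0.003, -0.002]))
```

Emit:
{"api": "apply_moves", "payload": {
  "series": [
    [[-30,-10,-40],[0,0,0],-1],
    [[-80,-20,-45],[0,0,0],-1],
    [[-130,-30,-45],[0,0,0],-1],
    [[-180,-60,-45],[0,0,0],-1],
    [[-230,-90,-45],[0,0,0],-1]
  ]
}}

```text
clock: 19.52
eef_pos: [0.7112, -0.0029, 0.3115]
orientation: [-3.141, -0.004, -3.113]
ft_force: [1.1, -0.5, 0.4]
gripper_width: -0.0
```

```bash
python3 -c "
from h import *
print(pose()[0],go((.735,-.030,.31),.03+np.pi))"
```

```text
[ 0.71119367 -0.00291756  0.31148936] (array([-23. , -27.7,   1.4]), array([-0.001, -0.004, -0.002]))
```

Emit:
{"api": "apply_moves", "payload": {
  "series": [
    [[-23,-28,1],[0,0,0],-1],
    [[-23,-28,1],[0,0,0],-1],
    [[-23,-28,30],[0,0,0],-1],
    [[-23,-28,60],[0,0,0],-1],
    [[-23,-28,86],[0,0,0],-1]
  ]
}}

```text
clock: 20.15
eef_pos: [0.7338, -0.0297, 0.2239]
orientation: [-3.141, -0.005, -3.113]
ft_force: [0.5, -0.2, 0.4]
gripper_width: 0.003
```

```bash
cat > lev.py <<'E'
from h import *
import sys
t=eyes.read_camera('top');s=eyes.read_camera('scene')
o=np.zeros((600,800,3),np.uint8);o[:,:400]=cv2.resize(t[100:250,230:330],(400,600),interpolation=cv2.INTER_CUBIC)
o[:,400:]=cv2.resize(s[170:320,230:330],(400,600),interpolation=cv2.INTER_CUBIC);cv2.imwrite(sys.argv[1],o)
p,q,st=pose();print(p,st['orientation'],st['ft_force'],st['clock'])
E
python3 lev.py pics/s13.png;python3 -c "
from h import *
for P in((.7143,-.0297,.2186),(.706,-.03,.2113),(.6985,-.0302,.2032),(.6918,-.0304,.1944),(.686,-.0306,.185),(.6812,-.0307,.175),(.6774,-.0308,.1646),(.6747,-.0309,.1539),(.673,-.031,.143),(.673,-.031,.140)): print(go(P,.03+np.pi))"
```

```text
[ 0.73273476 -0.02966739  0.22205073] [-3.14137767 -0.00996848 -3.11277474] [-0.01249164 -0.04218266 -0.32812197] 20.25
(array([18.4,  0.5,  3.6]), array([-0.   , -0.01 , -0.001]))
(array([26.6,  0.4, 11. ]), array([-0.   , -0.01 , -0.001]))
(array([34. ,  0.5, 19.2]), array([-0.   , -0.01 , -0.001]))
(array([40.7,  0.5, 28.1]), array([-0.   , -0.01 , -0.001]))
(array([46.4,  0.4, 37.5]), array([-0.   , -0.01 , -0.001]))
(array([51.1,  0.5, 47.6]), array([-0.   , -0.01 , -0.001]))
(array([54.8,  0.5, 58. ]), array([-0.   , -0.01 , -0.001]))
(array([57.4,  0.5, 68.7]), array([-0.   , -0.01 , -0.001]))
(array([59. ,  0.4, 79.6]), array([-0.   , -0.01 , -0.001]))
(array([58.9,  0.4, 82.6]), array([-0.   , -0.01 , -0.001]))
```

View pics/s13.png

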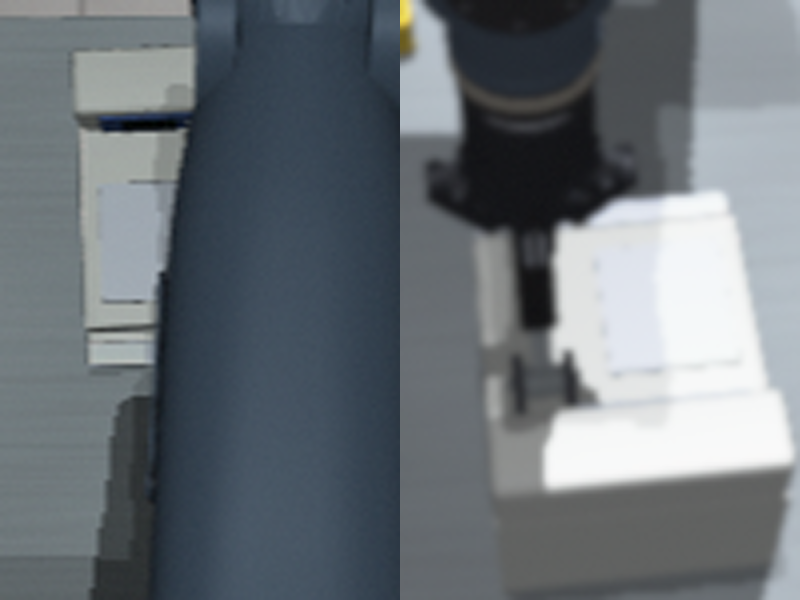

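The fingers stand right behind the sleeve, in line with it at (537,260). Following the arc.

Emit:
{"api": "apply_moves", "payload": {
  "series": [
    [[18,0,4],[0,-0.01,0],-1],
    [[26,0,11],[0,-0.01,0],-1],
    [[30,0,15],[0,-0.01,0],-1],
    [[34,0,19],[0,-0.01,0],-1],
    [[37,0,24],[0,-0.01,0],-1]
  ]
}}

```text
clock: 20.88
eef_pos: [0.6957, -0.0306, 0.1987]
orientation: [-3.141, 0.001, -3.113]
ft_force: [0.5, 1.1, 1.8]
gripper_width: -0.0
```

```bash
python3 lev.py pics/s14.png;python3 -c "
from h import *
for P in((.686,-.0306,.185),(.6812,-.0307,.175),(.6774,-.0308,.1646),(.6747,-.0309,.1539),(.673,-.031,.143),(.673,-.031,.140)): print(go(P,.03+np.pi))"
```

```text
[ 0.69516266 -0.03073922  0.197889  ] [-3.14141476e+00 -8.36048740e-04 -3.11275442e+00] [ 0.09344495  0.25600045 -0.06716906] 20.975
(array([ 9.1,  0.4, 12.9]), array([-0.   , -0.001, -0.001]))
(array([13.9,  0.4, 22.9]), array([-0.   , -0.001, -0.001]))
(array([17.7,  0.5, 33.3]), array([-0.   , -0.001, -0.001]))
(array([20.4,  0.4, 44. ]), array([-0.   , -0.001, -0.001]))
(array([22.1,  0.4, 54.9]), array([-0.   , -0.001, -0.001]))
(array([22.1,  0.4, 57.9]), array([-0.   , -0.001, -0.001]))
```

View pics/s14.png

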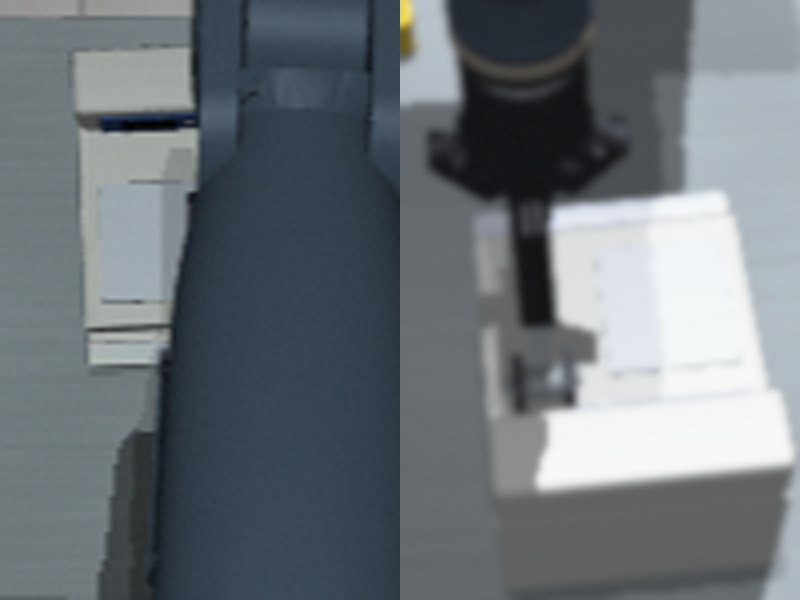

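Emit:
{"api": "apply_moves", "payload": {
  "series": [
    [[5,0,6],[0,0,0],-1],
    [[9,0,13],[0,0,0],-1],
    [[12,0,18],[0,0,0],-1],
    [[14,0,23],[0,0,0],-1],
    [[16,0,28],[0,0,0],-1]
  ]
}}

```text
clock: 21.6
eef_pos: [0.6789, -0.0313, 0.1696]
orientation: [-3.141, -0.001, -3.113]
ft_force: [1.0, -0.8, 0.8]
gripper_width: -0.0
```

Emit:
{"api": "apply_moves", "payload": {
  "series": [
    [[2,0,6],[0,0,0],-1],
    [[4,0,12],[0,0,0],-1],
    [[5,0,17],[0,0,0],-1],
    [[6,0,21],[0,0,0],-1],
    [[6,0,24],[0,0,0],-1]
  ]
}}

```text
clock: 22.22
eef_pos: [0.6724, -0.0314, 0.1453]
orientation: [-3.141, -0.002, -3.113]
ft_force: [-1.6, -0.2, 1.3]
gripper_width: -0.002
```

Emit:
{"api": "apply_moves", "payload": {
  "series": [
    [[0,0,2],[0,0,0],-1],
    [[0,0,4],[0,0,0],-1],
    [[0,0,6],[0,0,0],-1]
  ]
}}

```text
clock: 22.6
eef_pos: [0.6723, -0.0314, 0.1426]
orientation: [-3.141, 0.001, -3.113]
ft_force: [-12.8, -0.6, 34.7]
gripper_width: 0.001
```

```bash
python3 lev.py pics/s15.png
```

```text
[ 0.67224613 -0.0314167   0.14270728] [-3.14114266e+00  6.66869761e-04 -3.11274826e+00] [-9.44994821 -0.87111308 25.19004051] 22.7
```

View pics/s15.png

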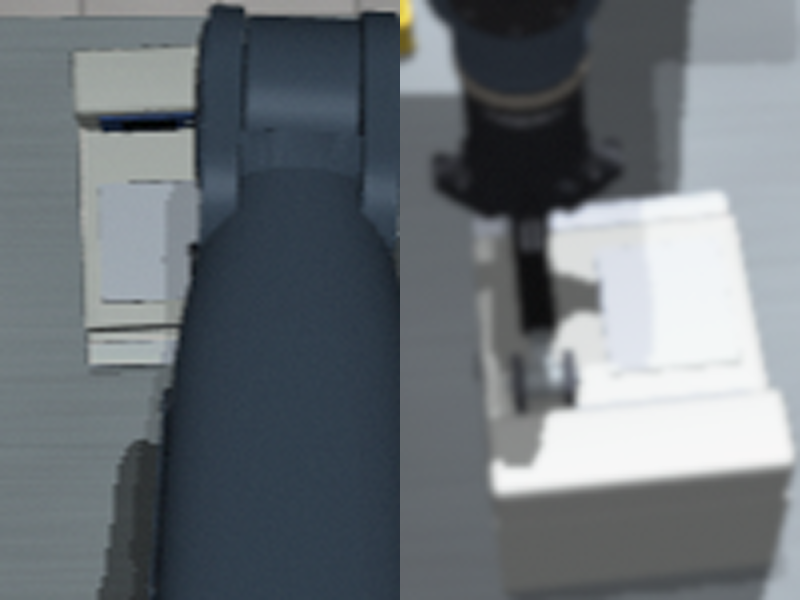

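Stop reached at z = 0.1427 against the expected 0.143, with 25–35 N. Lifting straight off and away.

Emit:
{"api": "apply_moves", "payload": {
  "series": [
    [[0,0,-15],[0,0,0],-1],
    [[0,0,-60],[0,0,0],-1],
    [[0,0,-120],[0,0,0],-1],
    [[40,0,-160],[0,0,0],-1],
    [[90,30,-160],[0,0,0],-1]
  ]
}}

```text
clock: 23.32
eef_pos: [0.5825, -0.0048, 0.3056]
orientation: [-3.141, 0.007, -3.115]
ft_force: [-0.1, 0.7, -0.1]
gripper_width: 0.002
```

Emit:
{"api": "apply_moves", "payload": {
  "series": [
    [[50,30,0],[0,0,0],-1],
    [[100,60,0],[0,0,0],-1],
    [[150,100,0],[0,0,0],-1],
    [[200,140,0],[0,0,0],-1],
    [[230,180,0],[0,0,0],-1]
  ]
}}

```text
clock: 23.95
eef_pos: [0.3458, 0.1695, 0.3046]
orientation: [-3.141, 0.008, -3.115]
ft_force: [0.9, 0.6, -0.3]
gripper_width: -0.0
```

```bash
python3 lev.py pics/s16.png; python3 - <<'E'
from h import *
np.set_printoptions(precision=4,suppress=True)
im=eyes.read_camera('top');cv2.imwrite('pics/t16.png',im)
ct,cc=cam('top'),cam('scene')
for l,z in(('tipbox',0),('bottle',0),('clamp_pad',.143),('drawer_lip',.0935)):
    for n,c in(('top',ct),('scene',cc)):
        for e in eyes.tip_of(l,n)[:1]: print(l,n,round(e['score'],2),at_z(c,e['uv'],z))
print(r.state()['clock'])
E
```

```text
[0.34488249 0.17153154 0.30476824] [ 3.14098888  0.00706657 -3.10984039] [-0.78813161 -0.44350253  0.32094541] 24.05
tipbox top 0.71 [ 0.5799 -0.2841  0.    ]
tipbox scene 0.77 [ 0.5882 -0.2978  0.    ]
bottle top 0.95 [ 0.5226 -0.4412  0.    ]
bottle scene 0.96 [ 0.5112 -0.4469  0.    ]
clamp_pad top 0.91 [ 0.6896 -0.03    0.143 ]
clamp_pad scene 0.74 [ 0.6793 -0.0297  0.143 ]
drawer_lip top 0.64 [0.6178 0.0158 0.0935]
drawer_lip scene 0.76 [0.6159 0.0239 0.0935]
24.5
```

View pics/s16.png

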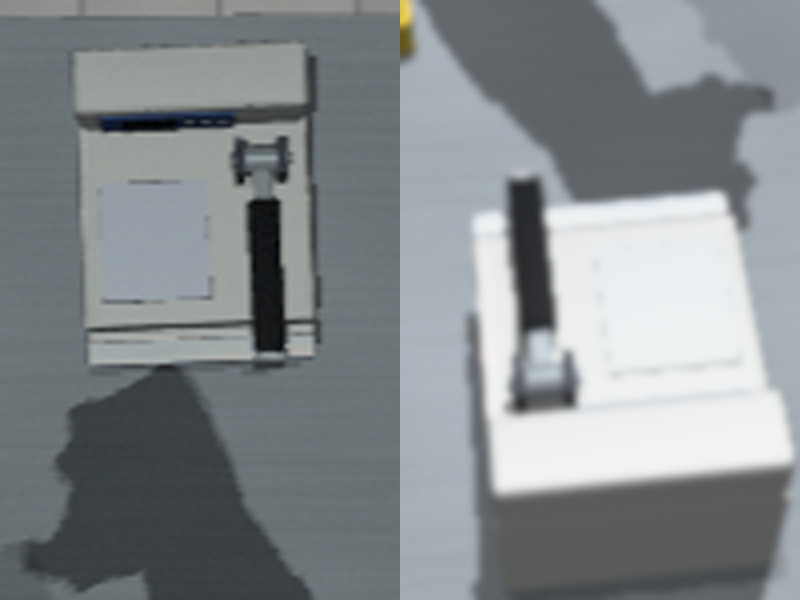

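View pics/t16.png

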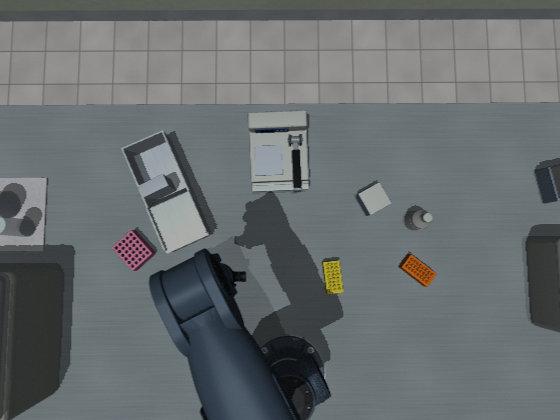

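```bash
python3 - <<'E'
from h import *
np.set_printoptions(precision=4,suppress=True)
ct,cc=cam('top'),cam('scene')
f=lambda u:(229.9+u[0]/4,99.9+u[1]/4); g=lambda u:(229.9+(u[0]-400)/4,169.9+u[1]/4)
print(tri([ct,cc],[f((269,351)),g((524,179))]),tri([ct,cc],[f((264,200)),g((539,329))]))
for a in(0,.08,.2):
    for rr in(.16,.035):
        dx=-rr*np.cos(a)+.011*np.sin(a);dz=rr*np.sin(a)+.011*np.cos(a)
        P=[.772+dx,-.029+dx*.03,.132+dz]; u=proj(ct,P)[0];v=proj(cc,P)[0]; print(a,rr,(u-[229.9,99.9])*4,(v-[229.9,169.9])*4+[400,0])
E
```

```text
[ 0.6135 -0.0343  0.1332] [ 0.7382 -0.0308  0.1339]
0 0.16 [269.6334 350.9235] [525.0521 169.4431]
0 0.035 [263.4755 198.5696] [539.5926 320.6824]
0.08 0.16 [270.226 346.588] [524.6056 160.656 ]
0.08 0.035 [263.5555 196.5008] [539.6101 319.908 ]
0.2 0.16 [271.0231 337.6061] [524.1435 149.5683]
0.2 0.035 [263.6482 192.9445] [539.6941 319.3966]
```

Both sleeve ends come out at the same height (0.1332 and 0.1339), so the lever is level. The rack is in the bin, the bystanders haven't moved, and the arm is clear. Handing in.

```bash
python3 -c "
from h import *
s=r.state();print(s['clock'],abs(s['joint_velocities']).max(),s['ft_force']);print(ticket.hand_in())"
```

```text
24.5 0.006246906768420315 [ 0.93797371 -0.11870761 -0.55627092]
the job is handed in; nothing more can be done
None
```

I finished all four steps in order and handed the job in at 24.5 s of the 72 s allowed. Hand-in gives no verdict, so the checks below are from my own measurements.

- **Spent rack:** I pushed it along the ledge with the fingertips and it dropped into the bin. It stands on end on the bin floor, leaving its centre about 0.06 m high and about 0.06 m past the edge. It was still there in the last top view.
- **Cassette:** I set it down lengthwise near the middle of the drawer floor and let go only after feeling contact (10 N). A picture afterwards showed it upright, and the network put its centre within a few millimetres of where I aimed. It has been out of sight since the drawer closed, so I could not check it again.
- **Drawer:** I pushed the lip to its firm stop at 18 N. The last pictures put the lip about 22–25 mm in front of the roof edge. The description says 30 mm, so that disagrees by 5–8 mm. I put it down to measuring error, since it cannot close past its stop.
- **Clamp lever:** I pressed it to its stop at 0.143 m with 25–35 N, the height expected when clamped. Both ends of the sleeve measured within 1 mm of the same height, so the lever is level. The absolute height read about 10 mm low, an offset that also shows in the earlier scene camera readings.
- **Bystanders and arm:** Box and bottle readings changed by about 14 mm at most, which is within the spread between the cameras, and nothing touched either of them. The arm was still and clear of everything at hand-in.

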